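Roll a lying sample bottle onto the lit inspection strip

ROBOT

A 7-joint arm with a two-finger parallel gripper is mounted at the origin on the work surface. World frame = base frame: x ahead of the robot, y to its left, z up, the work surface at z = 0. Lengths are in m, angles in rad, forces in N, time in s.
With the tool pointing down it reaches from about 0.425 to 0.925 m from the base axis. Payload 6.8 kg.
Tool frame: the origin (TCP) lies between the finger pads; the fingertips stand finger_overhang ahead of it and the grasp point (between the pads) lies 6 mm ahead of it (finger_overhang is the distance from the TCP to the fingertips, in m); z points along the fingers, y is the line along which they close (so a half turn about z gives the same grasp; the last joint's range is limited). The gripper opens to 85 mm and grips with 20 to 120 N. Pads are 22 mm wide; open, the fingers measure 114 mm over their backs; the gripper's body (76 mm by 85 mm) begins 54 mm behind the grasp point. The pads swing forward as they close: fully open they stand 13 mm farther back than shut.
Start: joints at [-1.295, 0.477, 0.022, 1.555, -0.011, 1.109, -0.083], TCP at [0.253, 0.626, 0.256] pointing down, gripper open.
Joint ranges: [-2.96, 2.96], [-0.34, 2.1], [-1.41, 1.46], [0.24, 2.44], [-1.37, 4.51], [0.17, 1.92], [-2.96, 2.96]. Speed limits (rad/s): [2.39, 2.39, 3.14, 3.14, 3.14, 3.14, 3.14].

INTERFACE

Orientations are given as a unit quaternion [w, x, y, z].
In Python, from station import * gives the robot as it stands.
- The arm moves only by the tool drive_tool, never from a script. Its argument "increments" is a list of rows, each an object of numbers: "claw": the finger opening in m, from 0 to 0.0854; "dx", "dy", "dz": the shift along the tool's x, y, z in m; "wx", "wy", "wz": the turn, a rotation vector about the tool's x, y, z in degrees. A call has 1 to 20 rows; each row shifts and turns the commanded pose from where the row before left it, along the tool's axes as they then stand; what a row does not reach is not made up. A row lasts 1/8 s, in which the tool goes at most 62.5 mm and 10.7 degrees, less where a joint would pass 70% of its speed; a pose out of reach is approached as far as the arm can. A call with a gripper value outside its range is refused whole. The fingers move at their own pace and stop on an object; "newtons" is the grip in N (left out, the last holds). Time passes only in rows, so rows that do not move let the fingers close. It gives the time, the measured TCP pose, the force, the opening and the grip force at its end, in the units of the state.
- get_obs(): the state, without advancing time (a new reading comes with each control period).
- read_camera(name): name is "scene" or "top" or "wrist"; returns (picture, depth): 420x560x3 uint8, red, green, blue; 420x560 float32, m along the optical axis (not along the pixel's ray), 0 where there is no reading.
- calibration(name): a dict with "intrinsics" (3x3 intrinsics, pixels), "R" (3x3) and "t" (3): a world point X has camera coordinates R X + t; the wrist camera has in their place "mount" (4x4, takes a point from camera to tool coordinates, whose origin is the TCP and whose axes are the flange's). Camera axes: x right, y down, z forward; pixel columns grow to the right and rows downward; lengths in m; the calibration is good to about 2 mm. A picture is of the moment at which its call begins: read the wrist's pose just before it. calibration takes no time and is no camera call.
- hand_in(): hands the job in; it is judged then, once.
The state is a dict: "t": time; "q": joint angles; "joint_vel": joint speeds; "joint_torque": joint torques, N m; "eef_pos": TCP position; "tool_rot": TCP orientation; "contact_force": force on the tool from outside, world axes, zero at the start; "torque": the same for the moment, N m; "gripper_width": opening from 0.0 (shut) to 1.0 (fully open); "grasp_force": force on a finger pad.
Only numpy, scipy, OpenCV 4.12 (cv2) and the standard library are available. Lean on these libraries where they do the work, as an engineer would, in place of code of your own. Each camera call takes 0.05 s, during which the arm holds its last target. There are 200 camera calls.

TASK

The sealed amber bottle lies on its side near one end of the inspection light panel. With the fingertips on its top, roll it slowly along the panel, in as many strokes as you need, until it rests still, centred over the lit strip and lined up with it. Do not grip, slide or lift the bottle or put the fingers down beside it, and leave the glass vial at the other end and the other things on the bench where they are.

Things in the scene. Friction and masses are not known exactly. Their poses are not given: they have to be found in the camera images.
- bottle: Amber glass bottle on its side, 0.28-0.46 kg. Round body 70 mm dia., 100 mm long; shoulder and white cap (32 mm dia.) at +x make it 144 mm. Origin: on the axis, mid-body, 35 mm above the panel, 35 mm below the bottle's top. x: level, along it to the cap; z up at start, turns as it rolls. A fingertip sticking to its top moves twice as far. Rolling drag: let go at 0.1 m/s it stops in about 15 mm.
- strip (a point): Centre of the lit strip, on the panel's top face 16 mm above the bench. Grey panel: fixed, flat, 360 mm long (strip's y) by 200 mm (strip's x), this point in its middle. White strip: flush, 184 mm along x, 40 mm along y, a dark line along each side. The bottle starts 90-120 mm away along +y or -y, about parallel to x (cap to +x), and must end over this point, parallel to x.
- vial: Small standing clear glass vial with white cap, 26 mm in diameter, 55 mm tall, standing on the panel near the end opposite the bottle, 90 to 120 mm from the strip's centre. Origin at the centre of its underside. Not to be disturbed.
- jar: Standing clear sample jar with a red lid, 56 mm in diameter, 65 mm tall, on the bench beyond the panel's left (+y) end. Origin at the centre of its underside. Not to be disturbed.
- beaker: Standing open glass beaker, 66 mm in diameter, 80 mm tall, on the bench beyond the panel's left (+y) end. Origin at the centre of its underside. Not to be disturbed.
- tipbox: Blue pipette tip box 85 x 120 mm, 51 mm tall with its tips, on the bench beyond the panel's right (-y) end. Origin at the centre of its underside. Not to be disturbed.
There are look-alikes about, which are no part of the job. There is more than one size of the bottle; the one meant has the size given above.

How it is judged:
By the outcome, as a careful person would: the job done as asked, in the order asked, and still so for the second after the job is handed in, with the robot touching nothing.
It also fails if it takes over 61 s, if anything falls off the work surface, if the arm or the gripper's body presses on something with over 40 N, if the wrist force passes 120 N, or if a joint passes its speed limit or range.

## Working session

There is one attempt and no reset: what is moved stays moved. The work goes in short steps, Python scripts to look and compute and a tool call to move; the robot and the scene stay as the last step left them, time stands still between calls to the robot, and variables do not carry over. Pictures are saved under pics/ and viewed, at most 10 in all, crops included, and the job is handed in when it is done.

Besides the shell and the picture viewer there is one more tool, called after "Request:" in YAML: its name, and indented under it one key for each argument. drive_tool: Moves the arm, as the interface text tells. Its arguments: {"type":"object","properties":{"increments":{"type":"array","items":{"type":"object","properties":{"claw":{"type":"number"},"dx":{"type":"number"},"dy":{"type":"number"},"dz":{"type":"number"},"wx":{"type":"number"},"wy":{"type":"number"},"wz":{"type":"number"}}}},"newtons":{"type":"number"}},"required":["increments"]}

```bash
mkdir -p pics; python3 - <<'E'
from station import *
import cv2,numpy as np
o=get_obs();print({k:np.round(v,3) for k,v in o.items()})
for n in["scene","top"]:
    p,d=read_camera(n);np.savez(n+".npz",p=p,d=d);cv2.imwrite(f"pics/{n}.png",p[:,:,::-1]);print({k:np.round(v,3).tolist() for k,v in calibration(n).items()})
c=calibration("wrist");print(c)
E
```

```text
{'t': np.float64(0.0), 'q': array([-1.295,  0.478,  0.022,  1.556, -0.012,  1.109, -0.083]), 'joint_vel': array([ 0.001, -0.002, -0.001,  0.002,  0.001,  0.002, -0.002]), 'joint_torque': array([ 0.0000e+00, -5.9644e+01,  1.6090e+00, -2.8120e+01,  1.3000e-02,
        9.0000e-03, -0.0000e+00]), 'eef_pos': array([0.253, 0.625, 0.255]), 'tool_rot': array([-0.   ,  0.191,  0.982, -0.001]), 'contact_force': array([ 0.056,  0.047, -0.229]), 'torque': array([0.044, 0.009, 0.034]), 'grasp_force': np.float64(0.0), 'gripper_width': np.float64(1.0)}
{'intrinsics': [[430.334, 0.0, 283.297], [0.0, 430.334, 216.059], [0.0, 0.0, 1.0]], 'R': [[-0.757, 0.653, 0.015], [0.481, 0.573, -0.664], [-0.442, -0.496, -0.748]], 't': [0.431, -0.229, 1.265]}
{'intrinsics': [[435.486, 0.0, 281.241], [0.0, 435.486, 205.01], [0.0, 0.0, 1.0]], 'R': [[0.009, -1.0, 0.008], [-0.997, -0.01, -0.078], [0.078, -0.007, -0.997]], 't': [0.006, 0.571, 1.067]}
{'intrinsics': array([[331.39384552,   0.        , 284.1123516 ],
       [  0.        , 331.39384552, 210.1972309 ],
       [  0.        ,   0.        ,   1.        ]]), 'mount': array([[ 1.26269941e-03, -9.47971583e-01, -3.18352452e-01,
         8.27706186e-02],
       [ 9.99999114e-01,  1.06273927e-03,  8.01789544e-04,
        -2.57700020e-04],
       [-4.21748052e-04, -3.18353182e-01,  9.47972085e-01,
        -1.16619967e-01],
       [ 0.00000000e+00,  0.00000000e+00,  0.00000000e+00,
         1.00000000e+00]])}
```

View pics/top.png

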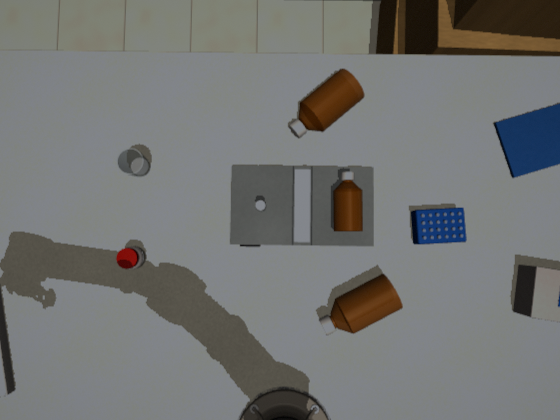

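View pics/scene.png

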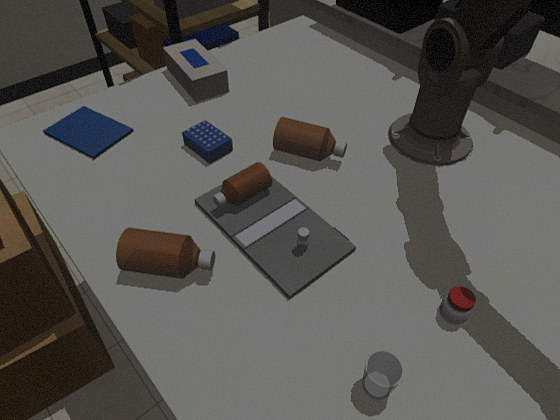

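The top view shows the panel at columns 231–373 and rows 165–246. The strip centre is near (303,205), the target bottle near (348,205) on the −y side, and the vial at (260,205). The scene view agrees, and the two larger bottles are off the panel.

```bash
cat >h.py <<'E'
from station import *
import cv2,numpy as np
from scipy.spatial.transform import Rotation as Ro
def cam(n,o=None):
    c=calibration(n);K=c["intrinsics"]
    if n!="wrist": R,t=np.array(c["R"]),np.array(c["t"]);return K,R.T,-R.T@t
    w,x,y,z=o["tool_rot"];T=Ro.from_quat([x,y,z,w]).as_matrix();m=np.array(c["mount"])
    return K,T@m[:3,:3],T@m[:3,3]+o["eef_pos"]
def ray(px,z,K,A,C):
    px=np.atleast_2d(px).astype(float);d=np.c_[px,np.ones(len(px))]@np.linalg.inv(K).T@A.T
    return C+d*((z-C[2])/d[:,2])[:,None]
def comps(m,amin):
    n,l,s,c=cv2.connectedComponentsWithStats(m.astype(np.uint8));return [(l==i) for i in range(1,n) if s[i,4]>=amin]
def rect(m,z,cm):
    ys,xs=np.nonzero(m);P=ray(np.c_[xs,ys],z,*cm)[:,:2]
    (c,s,a)=cv2.minAreaRect((P*1000).astype(np.float32));b=cv2.boxPoints((c,s,a))
    e=b[1]-b[0],b[2]-b[1];e=max(e,key=np.linalg.norm);e=e*np.sign(e[0])
    return np.round(c,1),np.round(sorted(s),1),round(float(np.degrees(np.arctan2(e[1],e[0]))),2),np.round(P.mean(0)*1000,1)
def masks(p):
    h=cv2.cvtColor(p,cv2.COLOR_RGB2HSV).astype(int);return (h[...,0]<20)&(h[...,1]>130)&(h[...,2]>40),(h[...,1]<60)&(h[...,2]>140),h
E
python3 - <<'E'
from h import *
p=np.load("top.npz")["p"];cm=cam("top");a,w,h=masks(p)
print(h[205,303],h[205,330],h[205,348],h[175,348],h[205,260],h[100,200])
roi=np.zeros(a.shape,bool);roi[168:243,235:370]=1
for m in comps(a&roi,100): print("bottle",rect(m,.051,cm))
for m in comps((h[...,2]>125)&roi,30): print("white",m.sum(),rect(m,.016,cm))
roi[:]=0;roi[160:252,225:380]=1
E
```

```text
[109  15 138] [60  3 79] [ 14 201  95] [109  15 139] [110  17 139] [ 53   8 133]
bottle (array([ 570.7, -150.8]), array([ 63.6, 122.6]), -0.03, array([ 565.5, -150.7]))
white 1093 (array([571.6, -39.3]), array([ 37.6, 179.3]), 0.24, array([570.4, -40.2]))
white 56 (array([ 649.6, -156.6]), array([15.3, 20.4]), -89.41, array([ 648.8, -157. ]))
white 67 (array([571.2,  65.1]), array([20.1, 20.2]), 0.7, array([571.5,  65.1]))
```

Request:
drive_tool:
  increments:
    - {"dx":-0.038,"dy":-0.04}
    - {"dx":-0.038,"dy":-0.04}
    - {"dx":-0.038,"dy":-0.04}
    - {"dx":-0.038,"dy":-0.04}
    - {"dx":-0.038,"dy":-0.04}
    - {"dx":-0.038,"dy":-0.04}
    - {"dx":-0.038,"dy":-0.04}
    - {"dx":-0.038,"dy":-0.04}
    - {"dx":-0.038,"dy":-0.04}
    - {"dx":-0.038,"dy":-0.04}
    - {"dx":-0.038,"dy":-0.04}
    - {"dx":-0.038,"dy":-0.04}
    - {"dx":-0.038,"dy":-0.04}
    - {"dx":-0.038,"dy":-0.04}

```text
schema error: expected keys claw, dx, dy, dz, wx, wy, wz
```

Request:
drive_tool:
  increments:
    - {"wz":9.7,"claw":0.04}
    - {"wz":9.7,"claw":0.04}
    - {"wz":9.7,"claw":0.04}
    - {"wz":9.7,"claw":0.04}
    - {"wz":9.7,"claw":0.04}
    - {"wz":9.7,"claw":0.04}
    - {"wz":9.7,"claw":0.04}
    - {"claw":0.04}
    - {"claw":0.04}

```text
schema error: expected keys claw, dx, dy, dz, wx, wy, wz
```

```bash
python3 - <<'E'
from h import *
import station
print([n for n in dir(station) if n[0]!='_'],getattr(station,'finger_overhang',None))
o=get_obs();p,d=read_camera("wrist");np.savez("w1.npz",p=p,d=d,pos=o["eef_pos"],rot=o["tool_rot"]);cv2.imwrite("pics/w1.png",p[:,:,::-1])
print(o["t"],o["eef_pos"],o["tool_rot"],o["gripper_width"],o["contact_force"])
E
```

```text
['PlanningError', 'calibration', 'finger_overhang', 'get_obs', 'hand_in', 'read_camera'] 0.025
0.1 [0.25258917 0.62541271 0.25542821] [-8.17287865e-05  1.90720261e-01  9.81644074e-01 -8.28655664e-04] 0.998565677366763 [-0.37745687  0.13085411  0.20703409]
```

View pics/w1.png

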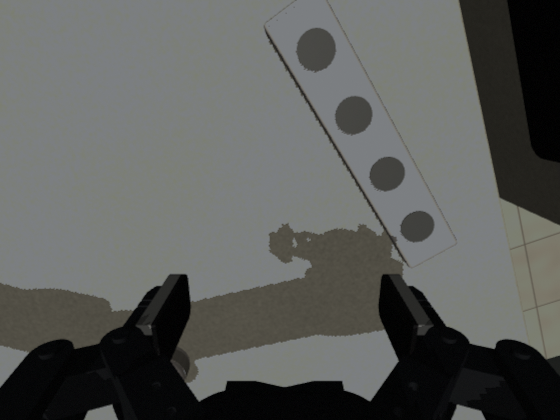

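The move was refused because every row needs all the keys. The picture shows only the fingers and the bench with a white strip of dots, so I'm repeating the move with full rows.

Request:
drive_tool:
  increments:
    - {"dx":-0.038,"dy":-0.04,"dz":0,"wx":0,"wy":0,"wz":0,"claw":0.04}
    - {"dx":-0.038,"dy":-0.04,"dz":0,"wx":0,"wy":0,"wz":0,"claw":0.04}
    - {"dx":-0.038,"dy":-0.04,"dz":0,"wx":0,"wy":0,"wz":0,"claw":0.04}
    - {"dx":-0.038,"dy":-0.04,"dz":0,"wx":0,"wy":0,"wz":0,"claw":0.04}
    - {"dx":-0.038,"dy":-0.04,"dz":0,"wx":0,"wy":0,"wz":0,"claw":0.04}
    - {"dx":-0.038,"dy":-0.04,"dz":0,"wx":0,"wy":0,"wz":0,"claw":0.04}
    - {"dx":-0.038,"dy":-0.04,"dz":0,"wx":0,"wy":0,"wz":0,"claw":0.04}
    - {"dx":-0.038,"dy":-0.04,"dz":0,"wx":0,"wy":0,"wz":0,"claw":0.04}
    - {"dx":-0.038,"dy":-0.04,"dz":0,"wx":0,"wy":0,"wz":0,"claw":0.04}
    - {"dx":-0.038,"dy":-0.04,"dz":0,"wx":0,"wy":0,"wz":0,"claw":0.04}
    - {"dx":-0.038,"dy":-0.04,"dz":0,"wx":0,"wy":0,"wz":0,"claw":0.04}
    - {"dx":-0.038,"dy":-0.04,"dz":0,"wx":0,"wy":0,"wz":0,"claw":0.04}
    - {"dx":-0.038,"dy":-0.04,"dz":0,"wx":0,"wy":0,"wz":0,"claw":0.04}
    - {"dx":-0.038,"dy":-0.04,"dz":0,"wx":0,"wy":0,"wz":0,"claw":0.04}

```text
t: 1.9
eef_pos: [0.5367, -0.0941, 0.2563]
tool_rot: [0.0, 0.191, 0.982, 0.0]
contact_force: [0.5, 0.7, -0.1]
gripper_width: 0.469
grasp_force: 0.0
```

Request:
drive_tool:
  increments:
    - {"dx":0,"dy":0,"dz":0,"wx":0,"wy":0,"wz":9.7,"claw":0.04}
    - {"dx":0,"dy":0,"dz":0,"wx":0,"wy":0,"wz":9.7,"claw":0.04}
    - {"dx":0,"dy":0,"dz":0,"wx":0,"wy":0,"wz":9.7,"claw":0.04}
    - {"dx":0,"dy":0,"dz":0,"wx":0,"wy":0,"wz":9.7,"claw":0.04}
    - {"dx":0,"dy":0,"dz":0,"wx":0,"wy":0,"wz":9.7,"claw":0.04}
    - {"dx":0,"dy":0,"dz":0,"wx":0,"wy":0,"wz":9.7,"claw":0.04}
    - {"dx":0,"dy":0,"dz":0,"wx":0,"wy":0,"wz":9.7,"claw":0.04}
    - {"dx":0,"dy":0,"dz":0,"wx":0,"wy":0,"wz":0,"claw":0.04}
    - {"dx":0,"dy":0,"dz":0,"wx":0,"wy":0,"wz":0,"claw":0.04}

```text
t: 3.02
eef_pos: [0.5363, -0.0924, 0.2562]
tool_rot: [-0.0, 0.705, 0.709, -0.0]
contact_force: [0.7, 0.9, -0.9]
gripper_width: 0.47
grasp_force: 0.0
```

```bash
python3 - <<'E'
from h import *
o=get_obs();p,d=read_camera("wrist");np.savez("w2.npz",p=p,d=d,pos=o["eef_pos"],rot=o["tool_rot"]);cv2.imwrite("pics/w2.png",p[:,:,::-1])
print(o["t"],o["eef_pos"],o["tool_rot"],o["gripper_width"],o["contact_force"],o["q"])
E
```

```text
3.025 [ 0.53625645 -0.09244585  0.25618743] [-1.00350613e-04  7.05234723e-01  7.08973885e-01 -6.99096289e-05] 0.4704372531605539 [ 0.73731048  0.89770067 -0.88556303] [-0.49133814  0.30380239  0.67580426  1.90411178 -0.22292939  1.00919516
  0.28719206]
```

View pics/w2.png

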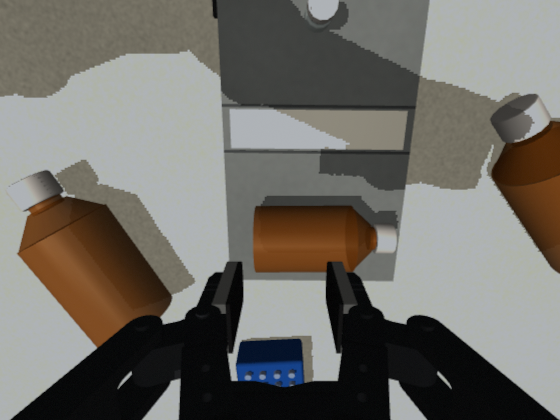

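The wrist view shows the target bottle's body at columns 254–350 and rows 206–271, with the cap end at column 397. The strip is at columns 230–407 and rows 108–150, and the vial is at (323,5).

```bash
cat >>h.py <<'E'
def measure(f,rb,rs):
    "rb: amber seed px, rs: strip roi (x0,x1,y0,y1)"
    z=np.load(f);p,d=z["p"],z["d"];cm=K,A,C=cam("wrist",dict(tool_rot=z["rot"],eef_pos=z["pos"]))
    a,w,h=masks(p);a=(h[...,0]<20)&(h[...,1]>120)&(h[...,2]>25)
    l=cv2.connectedComponents(a.astype(np.uint8))[1];m=l==l[rb[1],rb[0]]
    xs=np.nonzero(m.any(0))[0];x0=xs[0];cols=np.arange(x0+8,x0+65)
    up=np.array([np.nonzero(m[:,c])[0][0]-.5 for c in cols]);lo=np.array([np.nonzero(m[:,c])[0][-1]+.5 for c in cols])
    N=[]
    for e in(up,lo):
        k=np.polyfit(cols,e,1);r=e-np.polyval(k,cols);g=abs(r-np.median(r))<1.5;k=np.polyfit(cols[g],e[g],1)
        q=np.array([[cols[0],np.polyval(k,cols[0]),1],[cols[-1],np.polyval(k,cols[-1]),1]])@np.linalg.inv(K).T@A.T
        n=np.cross(q[0],q[1]);N.append(n/np.linalg.norm(n))
    u=np.cross(*N);u/=np.linalg.norm(u);u*=np.sign(u[0])
    b=N[0]-N[1] if abs((N[0]-N[1])@A[:,2])<abs((N[0]+N[1])@A[:,2]) else N[0]+N[1]
    v=np.cross(u,b);v/=np.linalg.norm(v);v*=-np.sign(v[2]) # ray dir in bisecting plane
    P=C+v*((.051-C[2])/v[2])
    rm=int((up.mean()+lo.mean())/2);pts=[]
    for r in range(rm-6,rm+7):
        c=np.nonzero(m[r])[0][0];dd=d[r,c+2]
        pts.append(C+(A@np.linalg.inv(K)@[c-.5,r,1])*dd)
    base=np.median(pts,0);uu=u*1;s=(base-P)@u
    mid=P+u*(s+.05)
    print("t bottle mid",np.round(mid*1000,1),"yaw",round(np.degrees(np.arctan2(u[1],u[0])),2),"tilt",round(np.degrees(u[2]),2),"base",np.round(base*1000,1),"rows",up.mean(),lo.mean())
    g=np.linspace(0,1,2)
    X0,X1,Y0,Y1=rs;s=np.zeros(a.shape,bool);s[Y0:Y1,X0:X1]=1
    ms=max(comps((h[...,2]>105)&(h[...,1]<70)&s,50),key=lambda q:q.sum());print("strip",ms.sum(),rect(ms,.016,cm))
E
python3 - <<'E'
from h import *
measure("w2.npz",(300,235),(222,416,100,156))
z=np.load("w2.npz");h=masks(z["p"])[2];print(h[130,260],h[143,390],h[190,240],h[80,300])
E
```

```text
t bottle mid [ 555.7 -149.4   51. ] yaw 0.38 tilt 0.03 base [ 505.6 -136.3   81.6] rows 205.5 271.5
strip 7610 (array([565.3, -42.6]), array([ 49.3, 193.8]), 0.37, array([562.7, -41.1]))
[101  11 182] [ 22  34 137] [ 48  11 111] [50 12 66]
```

```bash
sed -i 's/h\[...,2\]>105/h[...,2]>123/' h.py; python3 - <<'E'
from h import *
measure("w2.npz",(300,235),(222,416,100,156))
E
```

```text
t bottle mid [ 555.7 -149.4   51. ] yaw 0.38 tilt 0.03 base [ 505.6 -136.3   81.6] rows 205.5 271.5
strip 6856 (array([569.4, -40.4]), array([ 41.3, 183.8]), -0.45, array([568. , -40.1]))
```

Request:
drive_tool:
  increments:
    - {"dx":-0.034,"dy":0.01,"dz":0.02,"wx":0,"wy":0,"wz":0,"claw":0.055}
    - {"dx":-0.034,"dy":0.01,"dz":0.02,"wx":0,"wy":0,"wz":0,"claw":0.055}
    - {"dx":0,"dy":0,"dz":0.03,"wx":0,"wy":0,"wz":0,"claw":0.055}
    - {"dx":0,"dy":0,"dz":0.03,"wx":0,"wy":0,"wz":0,"claw":0.055}
    - {"dx":0,"dy":0,"dz":0.026,"wx":0,"wy":0,"wz":0,"claw":0.055}
    - {"dx":0,"dy":0,"dz":0,"wx":0,"wy":0,"wz":0,"claw":0.055}
    - {"dx":0,"dy":0,"dz":0,"wx":0,"wy":0,"wz":0,"claw":0.055}

```text
t: 3.95
eef_pos: [0.557, -0.1609, 0.1312]
tool_rot: [0.0, 0.706, 0.708, 0.0]
contact_force: [0.5, 0.0, 0.1]
gripper_width: 0.645
grasp_force: 0.0
```

Request:
drive_tool:
  increments:
    - {"dx":0,"dy":0,"dz":0.005,"wx":0,"wy":0,"wz":0,"claw":0.055}
    - {"dx":0,"dy":0,"dz":0.005,"wx":0,"wy":0,"wz":0,"claw":0.055}
    - {"dx":0,"dy":0,"dz":0.004,"wx":0,"wy":0,"wz":0,"claw":0.055}
    - {"dx":0,"dy":0,"dz":0,"wx":0,"wy":0,"wz":0,"claw":0.055}
    - {"dx":0,"dy":0,"dz":0,"wx":0,"wy":0,"wz":0,"claw":0.055}

```text
t: 4.58
eef_pos: [0.5565, -0.1606, 0.1163]
tool_rot: [0.0, 0.706, 0.708, -0.0]
contact_force: [-0.3, 0.4, 0.8]
gripper_width: 0.644
grasp_force: 0.0
```

Now I'll step down until contact.

Request:
drive_tool:
  increments:
    - {"dx":0,"dy":0,"dz":0.002,"wx":0,"wy":0,"wz":0,"claw":0.055}
    - {"dx":0,"dy":0,"dz":0.002,"wx":0,"wy":0,"wz":0,"claw":0.055}
    - {"dx":0,"dy":0,"dz":0,"wx":0,"wy":0,"wz":0,"claw":0.055}

```text
t: 4.95
eef_pos: [0.5563, -0.1605, 0.1121]
tool_rot: [-0.0, 0.706, 0.708, -0.0]
contact_force: [0.2, -0.5, 0.3]
gripper_width: 0.647
grasp_force: 0.0
```

Request:
drive_tool:
  increments:
    - {"dx":0,"dy":0,"dz":0.002,"wx":0,"wy":0,"wz":0,"claw":0.055}
    - {"dx":0,"dy":0,"dz":0,"wx":0,"wy":0,"wz":0,"claw":0.055}

```text
t: 5.2
eef_pos: [0.5564, -0.1605, 0.1101]
tool_rot: [-0.0, 0.706, 0.708, -0.0]
contact_force: [0.0, -0.1, 0.1]
gripper_width: 0.65
grasp_force: 0.0
```

Request:
drive_tool:
  increments:
    - {"dx":0,"dy":0,"dz":0.002,"wx":0,"wy":0,"wz":0,"claw":0.055}
    - {"dx":0,"dy":0,"dz":0,"wx":0,"wy":0,"wz":0,"claw":0.055}

```text
t: 5.45
eef_pos: [0.5564, -0.1605, 0.1081]
tool_rot: [-0.0, 0.706, 0.708, -0.0]
contact_force: [0.0, -0.4, 0.4]
gripper_width: 0.643
grasp_force: 0.0
```

Request:
drive_tool:
  increments:
    - {"dx":0,"dy":0,"dz":0.001,"wx":0,"wy":0,"wz":0,"claw":0.055}
    - {"dx":0,"dy":0,"dz":0,"wx":0,"wy":0,"wz":0,"claw":0.055}

```text
t: 5.7
eef_pos: [0.5564, -0.1605, 0.1072]
tool_rot: [-0.0, 0.706, 0.708, -0.0]
contact_force: [0.8, 0.1, 0.1]
gripper_width: 0.643
grasp_force: 0.0
```

Request:
drive_tool:
  increments:
    - {"dx":0,"dy":0,"dz":0.001,"wx":0,"wy":0,"wz":0,"claw":0.055}
    - {"dx":0,"dy":0,"dz":0,"wx":0,"wy":0,"wz":0,"claw":0.055}

```text
t: 5.95
eef_pos: [0.5566, -0.161, 0.1068]
tool_rot: [0.0, 0.707, 0.708, 0.0]
contact_force: [-1.2, -0.7, 4.6]
gripper_width: 0.643
grasp_force: 2.4
```

Request:
drive_tool:
  increments:
    - {"dx":0,"dy":0,"dz":0.001,"wx":0,"wy":0,"wz":0,"claw":0.055}
    - {"dx":0,"dy":0,"dz":0,"wx":0,"wy":0,"wz":0,"claw":0.055}

```text
t: 6.2
eef_pos: [0.5567, -0.1616, 0.1066]
tool_rot: [0.001, 0.707, 0.708, 0.0]
contact_force: [-3.6, -0.1, 10.9]
gripper_width: 0.642
grasp_force: 5.8
```

Request:
drive_tool:
  increments:
    - {"dx":0.003,"dy":0,"dz":0,"wx":0,"wy":0,"wz":0.3,"claw":0.055}
    - {"dx":0.005,"dy":0,"dz":0,"wx":0,"wy":0,"wz":0.4,"claw":0.055}
    - {"dx":0.005,"dy":0,"dz":0,"wx":0,"wy":0,"wz":0.4,"claw":0.055}
    - {"dx":0.005,"dy":0,"dz":0,"wx":0,"wy":0,"wz":0.4,"claw":0.055}
    - {"dx":0.005,"dy":0,"dz":0,"wx":0,"wy":0,"wz":0.4,"claw":0.055}

```text
t: 6.82
eef_pos: [0.5571, -0.1383, 0.1069]
tool_rot: [0.001, 0.718, 0.696, 0.0]
contact_force: [-4.0, -1.5, 14.6]
gripper_width: 0.643
grasp_force: 7.4
```

Request:
drive_tool:
  increments:
    - {"dx":0.005,"dy":0,"dz":0,"wx":0,"wy":0,"wz":0.4,"claw":0.055}
    - {"dx":0.005,"dy":0,"dz":0,"wx":0,"wy":0,"wz":0.4,"claw":0.055}
    - {"dx":0.005,"dy":0,"dz":0,"wx":0,"wy":0,"wz":0.3,"claw":0.055}
    - {"dx":0.003,"dy":0,"dz":0,"wx":0,"wy":0,"wz":0,"claw":0.055}
    - {"dx":0,"dy":0,"dz":0,"wx":0,"wy":0,"wz":0,"claw":0.055}
    - {"dx":0,"dy":0,"dz":0,"wx":0,"wy":0,"wz":0,"claw":0.055}

```text
t: 7.58
eef_pos: [0.5581, -0.1199, 0.1067]
tool_rot: [0.0, 0.725, 0.689, 0.001]
contact_force: [-4.6, 0.4, 12.9]
gripper_width: 0.642
grasp_force: 6.4
```

Request:
drive_tool:
  increments:
    - {"dx":0,"dy":0,"dz":-0.003,"wx":0,"wy":0,"wz":0,"claw":0.055}
    - {"dx":0,"dy":0,"dz":-0.01,"wx":0,"wy":0,"wz":0,"claw":0.055}
    - {"dx":0,"dy":0,"dz":-0.02,"wx":0,"wy":0,"wz":0,"claw":0.055}
    - {"dx":0,"dy":0,"dz":-0.02,"wx":0,"wy":0,"wz":0,"claw":0.055}
    - {"dx":0,"dy":0,"dz":0,"wx":0,"wy":0,"wz":0,"claw":0.055}

```text
t: 8.2
eef_pos: [0.5589, -0.1199, 0.1607]
tool_rot: [0.001, 0.725, 0.689, 0.001]
contact_force: [-0.0, 0.1, 0.2]
gripper_width: 0.644
grasp_force: 0.0
```

```bash
python3 - <<'E'
from h import *
o=get_obs();p,d=read_camera("wrist");np.savez("w3.npz",p=p,d=d,pos=o["eef_pos"],rot=o["tool_rot"]);cv2.imwrite("pics/w3.png",p[:,:,::-1])
p,d=read_camera("top");cm=cam("top");a,w,h=masks(p);cv2.imwrite("pics/t3.png",p[:,:,::-1])
roi=np.zeros(a.shape,bool);roi[168:243,235:370]=1
for m in comps(a&roi,100): print("bottle",rect(m,.051,cm))
print(o["t"],o["eef_pos"],o["tool_rot"])
E
```

```text
bottle (array([ 591. , -104.3]), array([19.9, 90.9]), -17.0, array([ 593.3, -106.9]))
8.2 [ 0.55885518 -0.1198673   0.16067438] [0.00148843 0.72473229 0.68902732 0.00149799]
```

View pics/w3.png

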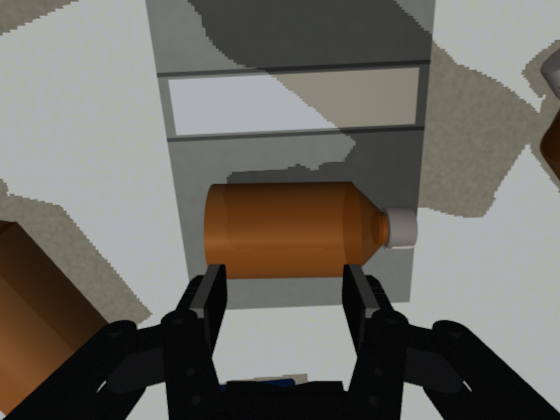

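The wrist view shows the body at rows 183–278, level in the image, so the bottle has followed the tool's yaw. The strip is at rows 70–135, tilted slightly.

```bash
python3 - <<'E'
from h import *
measure("w3.npz",(280,230),(160,425,60,145))
E
```

```text
t bottle mid [ 560.2 -129.4   49.5] yaw -0.32 tilt 4.6 base [ 507.5 -113.8   81.6] rows 183.25438596491227 274.7456140350877
strip 13774 (array([569.3, -40.3]), array([ 40.9, 183.5]), -0.24, array([568.8, -39.9]))
```

```bash
python3 - <<'E'
s=open("h.py").read()
i=s.index("    u=np.cross(*N)");j=s.index("    rm=int(")
s=s[:i]+'''    n=N[0]*-np.sign(N[0][1]) # far (+y) side tangent plane, n points to -y (inside)
    u=np.cross(n,[0,0,1]);u/=np.linalg.norm(u);u*=np.sign(u[0])
    y=C[1]+(.035-n[2]*(.051-C[2]))/n[1];P=np.array([C[0],y,.051])
'''+s[j:]
open("h.py","w").write(s)
from h import *
measure("w2.npz",(300,235),(222,416,100,156))
measure("w3.npz",(280,230),(160,425,60,145))
E
```

```text
t bottle mid [ 555.7 -150.    51. ] yaw 0.37 tilt -0.0 base [ 505.6 -136.3   81.6] rows 205.5 271.5
strip 6856 (array([569.4, -40.5]), array([ 41.3, 183.8]), -0.45, array([568. , -40.1]))
t bottle mid [ 557.1 -129.1   51. ] yaw -1.44 tilt -0.0 base [ 507.5 -113.8   81.6] rows 183.25438596491227 274.7456140350877
strip 13774 (array([569.3, -40.3]), array([ 40.9, 183.5]), -0.24, array([568.8, -39.9]))
```

```bash
sed -i 's/cols=np.arange(x0+8,x0+65)/L=xs[-1]-x0;cols=np.arange(x0+int(.12*L),x0+int(.68*L))/' h.py; python3 - <<'E'
from h import *
measure("w2.npz",(300,235),(222,416,100,156))
measure("w3.npz",(280,230),(160,425,60,145))
z=np.load("w3.npz");h=masks(z["p"])[2]
a=(h[...,0]<20)&(h[...,1]>120)&(h[...,2]>25);l=cv2.connectedComponents(a.astype(np.uint8))[1];m=l==l[230,280]
print([int(np.nonzero(m[:,c])[0][0]) for c in range(206,400,6)])
print([int(np.nonzero(m[:,c])[0][-1]) for c in range(206,400,6)])
E
```

```text
t bottle mid [ 555.7 -150.    51. ] yaw 0.37 tilt -0.0 base [ 505.6 -135.8   81.3] rows 205.5 270.21014492753625
strip 6856 (array([569.4, -40.5]), array([ 41.3, 183.8]), -0.45, array([568. , -40.1]))
t bottle mid [ 557.1 -129.3   51. ] yaw -1.69 tilt -0.0 base [ 507.5 -113.8   81.6] rows 182.56796116504853 277.34466019417476
strip 13774 (array([569.3, -40.3]), array([ 40.9, 183.5]), -0.24, array([568.8, -39.9]))Traceback (most recent call last):
  File "<stdin>", line 6, in <module>
IndexError: index 0 is out of bounds for axis 0 with size 0
```

Request:
drive_tool:
  increments:
    - {"dx":-0.021,"dy":0,"dz":0,"wx":0,"wy":0,"wz":0,"claw":0.055}
    - {"dx":0,"dy":0,"dz":0.03,"wx":0,"wy":0,"wz":0,"claw":0.055}
    - {"dx":0,"dy":0,"dz":0.015,"wx":0,"wy":0,"wz":0,"claw":0.055}
    - {"dx":0,"dy":0,"dz":0.005,"wx":0,"wy":0,"wz":0,"claw":0.055}
    - {"dx":0,"dy":0,"dz":0.002,"wx":0,"wy":0,"wz":0,"claw":0.055}
    - {"dx":0,"dy":0,"dz":0,"wx":0,"wy":0,"wz":0,"claw":0.055}

```text
t: 9.05
eef_pos: [0.5563, -0.1408, 0.107]
tool_rot: [0.0, 0.725, 0.689, 0.0]
contact_force: [-1.1, -0.1, 1.3]
gripper_width: 0.641
grasp_force: 0.6
```

Request:
drive_tool:
  increments:
    - {"dx":0,"dy":0,"dz":0.001,"wx":0,"wy":0,"wz":0,"claw":0.055}
    - {"dx":0,"dy":0,"dz":0.001,"wx":0,"wy":0,"wz":0,"claw":0.055}
    - {"dx":0,"dy":0,"dz":0,"wx":0,"wy":0,"wz":0,"claw":0.055}

```text
t: 9.43
eef_pos: [0.5566, -0.1417, 0.1064]
tool_rot: [0.0, 0.725, 0.689, 0.0]
contact_force: [-6.6, -1.4, 17.7]
gripper_width: 0.643
grasp_force: 8.9
```

Request:
drive_tool:
  increments:
    - {"dx":0.003,"dy":0,"dz":0,"wx":0,"wy":0,"wz":0.4,"claw":0.055}
    - {"dx":0.005,"dy":0,"dz":0,"wx":0,"wy":0,"wz":0.6,"claw":0.055}
    - {"dx":0.005,"dy":0,"dz":0,"wx":0,"wy":0,"wz":0.6,"claw":0.055}
    - {"dx":0.005,"dy":0,"dz":0,"wx":0,"wy":0,"wz":0.6,"claw":0.055}
    - {"dx":0.005,"dy":0,"dz":0,"wx":0,"wy":0,"wz":0.6,"claw":0.055}
    - {"dx":0.005,"dy":0,"dz":0,"wx":0,"wy":0,"wz":0.6,"claw":0.055}
    - {"dx":0.005,"dy":0,"dz":0,"wx":0,"wy":0,"wz":0.6,"claw":0.055}
    - {"dx":0.005,"dy":0,"dz":0,"wx":0,"wy":0,"wz":0.4,"claw":0.055}
    - {"dx":0.004,"dy":0,"dz":0,"wx":0,"wy":0,"wz":0,"claw":0.055}
    - {"dx":0.002,"dy":0,"dz":0,"wx":0,"wy":0,"wz":0,"claw":0.055}
    - {"dx":0,"dy":0,"dz":0,"wx":0,"wy":0,"wz":0,"claw":0.055}
    - {"dx":0,"dy":0,"dz":0,"wx":0,"wy":0,"wz":0,"claw":0.055}

```text
t: 10.92
eef_pos: [0.5615, -0.0965, 0.1065]
tool_rot: [0.0, 0.75, 0.661, 0.001]
contact_force: [-6.1, 1.4, 17.8]
gripper_width: 0.646
grasp_force: 8.7
```

Request:
drive_tool:
  increments:
    - {"dx":0,"dy":0,"dz":-0.003,"wx":0,"wy":0,"wz":0,"claw":0.055}
    - {"dx":0,"dy":0,"dz":-0.01,"wx":0,"wy":0,"wz":0,"claw":0.055}
    - {"dx":0,"dy":0,"dz":-0.02,"wx":0,"wy":0,"wz":0,"claw":0.055}
    - {"dx":0,"dy":0,"dz":-0.02,"wx":0,"wy":0,"wz":0,"claw":0.055}
    - {"dx":0,"dy":0,"dz":0,"wx":0,"wy":0,"wz":0,"claw":0.055}

```text
t: 11.55
eef_pos: [0.5618, -0.097, 0.1596]
tool_rot: [0.001, 0.751, 0.661, 0.002]
contact_force: [0.1, 0.3, -0.6]
gripper_width: 0.639
grasp_force: 0.0
```

```bash
cat >look.py <<'E'
from h import *
import sys
n=sys.argv[1];o=get_obs();p,d=read_camera("wrist");np.savez(n+".npz",p=p,d=d,pos=o["eef_pos"],rot=o["tool_rot"]);cv2.imwrite(f"pics/{n}.png",p[:,:,::-1])
r=o["tool_rot"];print(o["t"],np.round(o["eef_pos"],4),"toolyaw",round(np.degrees(2*np.arctan2(r[2],r[1]))-90,2))
measure(n+".npz",(280,230),(150,435,10,150))
E
python3 look.py w4
```

```text
11.55 [ 0.5618 -0.097   0.1596] toolyaw -7.29
t bottle mid [ 560.9 -107.3   51. ] yaw -5.37 tilt -0.0 base [512.5 -87.7  81.6] rows 184.08252427184465 279.20873786407765
strip 10488 (array([569.3, -39.5]), array([ 39.5, 184.1]), -0.88, array([578.8, -36.6]))
```

Request:
drive_tool:
  increments:
    - {"dx":-0.021,"dy":0.001,"dz":0,"wx":0,"wy":0,"wz":0,"claw":0.055}
    - {"dx":0,"dy":0,"dz":0.03,"wx":0,"wy":0,"wz":0,"claw":0.055}
    - {"dx":0,"dy":0,"dz":0.015,"wx":0,"wy":0,"wz":0,"claw":0.055}
    - {"dx":0,"dy":0,"dz":0.004,"wx":0,"wy":0,"wz":0,"claw":0.055}
    - {"dx":0,"dy":0,"dz":0.002,"wx":0,"wy":0,"wz":0,"claw":0.055}
    - {"dx":0,"dy":0,"dz":0,"wx":0,"wy":0,"wz":0,"claw":0.055}

```text
t: 12.35
eef_pos: [0.5587, -0.1179, 0.107]
tool_rot: [-0.0, 0.751, 0.661, 0.0]
contact_force: [-1.0, 0.2, 1.4]
gripper_width: 0.645
grasp_force: 0.6
```

Request:
drive_tool:
  increments:
    - {"dx":0,"dy":0,"dz":0.001,"wx":0,"wy":0,"wz":0,"claw":0.055}
    - {"dx":0,"dy":0,"dz":0.001,"wx":0,"wy":0,"wz":0,"claw":0.055}
    - {"dx":0,"dy":0,"dz":0,"wx":0,"wy":0,"wz":0,"claw":0.055}

```text
t: 12.72
eef_pos: [0.5589, -0.1186, 0.1065]
tool_rot: [0.0, 0.751, 0.66, 0.001]
contact_force: [-7.2, -0.2, 18.5]
gripper_width: 0.647
grasp_force: 9.5
```

Request:
drive_tool:
  increments:
    - {"dx":0.003,"dy":0,"dz":0,"wx":0,"wy":0,"wz":0.4,"claw":0.055}
    - {"dx":0.005,"dy":0,"dz":0,"wx":0,"wy":0,"wz":0.6,"claw":0.055}
    - {"dx":0.005,"dy":0,"dz":0,"wx":0,"wy":0,"wz":0.6,"claw":0.055}
    - {"dx":0.005,"dy":0,"dz":0,"wx":0,"wy":0,"wz":0.6,"claw":0.055}
    - {"dx":0.005,"dy":0,"dz":0,"wx":0,"wy":0,"wz":0.6,"claw":0.055}
    - {"dx":0.005,"dy":0,"dz":0,"wx":0,"wy":0,"wz":0.2,"claw":0.055}
    - {"dx":0.005,"dy":0,"dz":0,"wx":0,"wy":0,"wz":0,"claw":0.055}
    - {"dx":0.005,"dy":0,"dz":0,"wx":0,"wy":0,"wz":0,"claw":0.055}
    - {"dx":0.004,"dy":0,"dz":0,"wx":0,"wy":0,"wz":0,"claw":0.055}
    - {"dx":0.002,"dy":0,"dz":0,"wx":0,"wy":0,"wz":0,"claw":0.055}
    - {"dx":0,"dy":0,"dz":0,"wx":0,"wy":0,"wz":0,"claw":0.055}
    - {"dx":0,"dy":0,"dz":0,"wx":0,"wy":0,"wz":0,"claw":0.055}

```text
t: 14.22
eef_pos: [0.5664, -0.0739, 0.1064]
tool_rot: [-0.0, 0.768, 0.641, 0.001]
contact_force: [-7.0, 2.6, 17.6]
gripper_width: 0.646
grasp_force: 9.1
```

Request:
drive_tool:
  increments:
    - {"dx":0,"dy":0,"dz":-0.003,"wx":0,"wy":0,"wz":0,"claw":0.055}
    - {"dx":0,"dy":0,"dz":-0.01,"wx":0,"wy":0,"wz":0,"claw":0.055}
    - {"dx":0,"dy":0,"dz":-0.02,"wx":0,"wy":0,"wz":0,"claw":0.055}
    - {"dx":0,"dy":0,"dz":-0.02,"wx":0,"wy":0,"wz":0,"claw":0.055}
    - {"dx":0,"dy":0,"dz":0,"wx":0,"wy":0,"wz":0,"claw":0.055}

```text
t: 14.85
eef_pos: [0.5673, -0.0745, 0.1596]
tool_rot: [0.001, 0.768, 0.641, 0.002]
contact_force: [0.5, -0.0, -0.3]
gripper_width: 0.643
grasp_force: 0.0
```

```bash
python3 look.py w5
```

```text
14.85 [ 0.5673 -0.0745  0.1596] toolyaw -10.29
t bottle mid [565.  -85.5  51. ] yaw -7.53 tilt -0.0 base [517.5 -63.1  81.3] rows 185.31553398058253 280.36407766990294
strip 3213 (array([590.3, -20.7]), array([ 24.1, 148.3]), -10.26, array([611.7, -28.7]))
```

Request:
drive_tool:
  increments:
    - {"dx":0,"dy":0,"dz":0,"wx":0,"wy":0,"wz":-2.7,"claw":0.055}
    - {"dx":-0.022,"dy":-0.001,"dz":0,"wx":0,"wy":0,"wz":0,"claw":0.055}
    - {"dx":0,"dy":0,"dz":0.03,"wx":0,"wy":0,"wz":0,"claw":0.055}
    - {"dx":0,"dy":0,"dz":0.015,"wx":0,"wy":0,"wz":0,"claw":0.055}
    - {"dx":0,"dy":0,"dz":0.004,"wx":0,"wy":0,"wz":0,"claw":0.055}
    - {"dx":0,"dy":0,"dz":0.002,"wx":0,"wy":0,"wz":0,"claw":0.055}
    - {"dx":0,"dy":0,"dz":0.001,"wx":0,"wy":0,"wz":0,"claw":0.055}
    - {"dx":0,"dy":0,"dz":0.001,"wx":0,"wy":0,"wz":0,"claw":0.055}
    - {"dx":0,"dy":0,"dz":0,"wx":0,"wy":0,"wz":0,"claw":0.055}

```text
t: 16.02
eef_pos: [0.5614, -0.0967, 0.1064]
tool_rot: [-0.001, 0.753, 0.658, 0.0]
contact_force: [-8.9, -0.0, 18.7]
gripper_width: 0.644
grasp_force: 9.5
```

Request:
drive_tool:
  increments:
    - {"dx":0.003,"dy":0,"dz":0,"wx":0,"wy":0,"wz":-0.4,"claw":0.055}
    - {"dx":0.005,"dy":0,"dz":0,"wx":0,"wy":0,"wz":-0.7,"claw":0.055}
    - {"dx":0.005,"dy":0,"dz":0,"wx":0,"wy":0,"wz":-0.7,"claw":0.055}
    - {"dx":0.005,"dy":0,"dz":0,"wx":0,"wy":0,"wz":-0.7,"claw":0.055}
    - {"dx":0.005,"dy":0,"dz":0,"wx":0,"wy":0,"wz":-0.7,"claw":0.055}
    - {"dx":0.005,"dy":0,"dz":0,"wx":0,"wy":0,"wz":-0.7,"claw":0.055}
    - {"dx":0.005,"dy":0,"dz":0,"wx":0,"wy":0,"wz":-0.7,"claw":0.055}
    - {"dx":0.005,"dy":0,"dz":0,"wx":0,"wy":0,"wz":-0.7,"claw":0.055}
    - {"dx":0.004,"dy":0,"dz":0,"wx":0,"wy":0,"wz":-0.4,"claw":0.055}
    - {"dx":0.002,"dy":0,"dz":0,"wx":0,"wy":0,"wz":0,"claw":0.055}
    - {"dx":0,"dy":0,"dz":0,"wx":0,"wy":0,"wz":0,"claw":0.055}
    - {"dx":0,"dy":0,"dz":0,"wx":0,"wy":0,"wz":0,"claw":0.055}

```text
t: 17.52
eef_pos: [0.5673, -0.0519, 0.1065]
tool_rot: [0.001, 0.719, 0.695, 0.002]
contact_force: [-0.8, 0.8, 12.5]
gripper_width: 0.646
grasp_force: 6.1
```

Request:
drive_tool:
  increments:
    - {"dx":0,"dy":0,"dz":-0.003,"wx":0,"wy":0,"wz":0,"claw":0.055}
    - {"dx":0,"dy":0,"dz":-0.01,"wx":0,"wy":0,"wz":0,"claw":0.055}
    - {"dx":0,"dy":0,"dz":-0.02,"wx":0,"wy":0,"wz":0,"claw":0.055}
    - {"dx":0,"dy":0,"dz":-0.02,"wx":0,"wy":0,"wz":0,"claw":0.055}
    - {"dx":0,"dy":0,"dz":0,"wx":0,"wy":0,"wz":0,"claw":0.055}

```text
t: 18.15
eef_pos: [0.5671, -0.0523, 0.1597]
tool_rot: [0.001, 0.719, 0.695, 0.002]
contact_force: [-0.3, 0.2, -0.5]
gripper_width: 0.65
grasp_force: 0.0
```

```bash
python3 look.py w6
```

```text
18.15 [ 0.5671 -0.0523  0.1597] toolyaw -1.89
t bottle mid [568.9 -64.8  51. ] yaw -5.88 tilt -0.0 base [520.3 -48.8  83.5] rows 186.35294117647058 281.3137254901961
strip 7335 (array([511.2,  29.6]), array([80.9, 82.7]), -9.12, array([498.9,  27.8]))
```

View pics/w6.png

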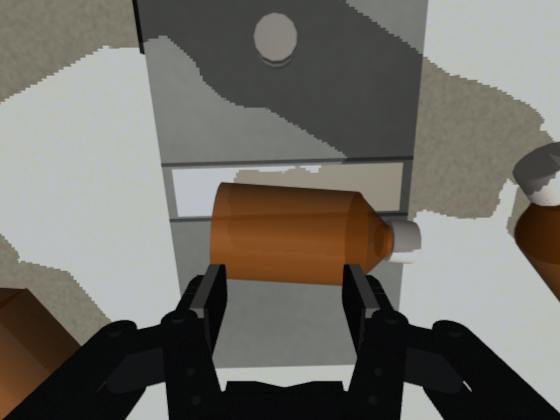

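The wrist view shows the bottle at columns 212–420, partly over the strip (rows 163–217). It is still yawed about −5° relative to the strip, and the vial is untouched at (275,37). For the correcting twist I'll use a wider finger spread.

Request:
drive_tool:
  increments:
    - {"dx":0,"dy":0,"dz":0,"wx":0,"wy":0,"wz":4,"claw":0.065}
    - {"dx":-0.018,"dy":0.003,"dz":0,"wx":0,"wy":0,"wz":0,"claw":0.065}
    - {"dx":0,"dy":0,"dz":0.03,"wx":0,"wy":0,"wz":0,"claw":0.065}
    - {"dx":0,"dy":0,"dz":0.015,"wx":0,"wy":0,"wz":0,"claw":0.065}
    - {"dx":0,"dy":0,"dz":0.004,"wx":0,"wy":0,"wz":0,"claw":0.065}
    - {"dx":0,"dy":0,"dz":0.002,"wx":0,"wy":0,"wz":0,"claw":0.065}
    - {"dx":0,"dy":0,"dz":0.001,"wx":0,"wy":0,"wz":0,"claw":0.065}
    - {"dx":0,"dy":0,"dz":0,"wx":0,"wy":0,"wz":0,"claw":0.065}

```text
t: 19.2
eef_pos: [0.5672, -0.0703, 0.1058]
tool_rot: [0.0, 0.742, 0.67, 0.0]
contact_force: [-0.1, 0.3, -0.4]
gripper_width: 0.762
grasp_force: 0.0
```

Request:
drive_tool:
  increments:
    - {"dx":0,"dy":0,"dz":0.001,"wx":0,"wy":0,"wz":0,"claw":0.065}
    - {"dx":0,"dy":0,"dz":0.001,"wx":0,"wy":0,"wz":0,"claw":0.065}
    - {"dx":0,"dy":0,"dz":0,"wx":0,"wy":0,"wz":0,"claw":0.065}

```text
t: 19.58
eef_pos: [0.5672, -0.0706, 0.1046]
tool_rot: [0.0, 0.743, 0.67, 0.001]
contact_force: [-3.8, 0.1, 11.6]
gripper_width: 0.761
grasp_force: 5.9
```

Request:
drive_tool:
  increments:
    - {"dx":0,"dy":0,"dz":0.001,"wx":0,"wy":0,"wz":0,"claw":0.065}
    - {"dx":0.003,"dy":0,"dz":0,"wx":0,"wy":0,"wz":-0.6,"claw":0.065}
    - {"dx":0.003,"dy":0,"dz":0,"wx":0,"wy":0,"wz":-0.9,"claw":0.065}
    - {"dx":0.003,"dy":0,"dz":0,"wx":0,"wy":0,"wz":-0.9,"claw":0.065}
    - {"dx":0.003,"dy":0,"dz":0,"wx":0,"wy":0,"wz":-0.9,"claw":0.065}
    - {"dx":0.003,"dy":0,"dz":0,"wx":0,"wy":0,"wz":-0.9,"claw":0.065}
    - {"dx":0.003,"dy":0,"dz":0,"wx":0,"wy":0,"wz":-0.9,"claw":0.065}
    - {"dx":0.003,"dy":0,"dz":0,"wx":0,"wy":0,"wz":-0.6,"claw":0.065}
    - {"dx":0.003,"dy":0,"dz":0,"wx":0,"wy":0,"wz":-0.3,"claw":0.065}
    - {"dx":0,"dy":0,"dz":0,"wx":0,"wy":0,"wz":0,"claw":0.065}
    - {"dx":0,"dy":0,"dz":0,"wx":0,"wy":0,"wz":0,"claw":0.065}

```text
t: 20.95
eef_pos: [0.5698, -0.0467, 0.1045]
tool_rot: [0.001, 0.707, 0.708, 0.001]
contact_force: [-0.9, -0.4, 15.4]
gripper_width: 0.763
grasp_force: 8.0
```

Request:
drive_tool:
  increments:
    - {"dx":0,"dy":0,"dz":-0.004,"wx":0,"wy":0,"wz":0,"claw":0.065}
    - {"dx":0,"dy":0,"dz":-0.01,"wx":0,"wy":0,"wz":0,"claw":0.065}
    - {"dx":0,"dy":0,"dz":-0.02,"wx":0,"wy":0,"wz":0,"claw":0.065}
    - {"dx":0,"dy":0,"dz":-0.02,"wx":0,"wy":0,"wz":0,"claw":0.065}
    - {"dx":0,"dy":0,"dz":0,"wx":0,"wy":0,"wz":0,"claw":0.065}

```text
t: 21.58
eef_pos: [0.5695, -0.0465, 0.1586]
tool_rot: [0.001, 0.706, 0.708, 0.002]
contact_force: [-0.2, 0.6, 0.4]
gripper_width: 0.761
grasp_force: 0.0
```

```bash
python3 look.py w7
```

```text
21.575 [ 0.5695 -0.0465  0.1586] toolyaw 0.11
t bottle mid [570.2 -54.3  51. ] yaw -4.53 tilt -0.0 base [521.1 -40.7  83.1] rows 180.43203883495147 276.3349514563107
strip 7509 (array([511.4,  33.1]), array([80.2, 83.2]), -7.12, array([499.1,  30.2]))
```

Request:
drive_tool:
  increments:
    - {"dx":0,"dy":0,"dz":0,"wx":0,"wy":0,"wz":4.6,"claw":0.06}
    - {"dx":-0.015,"dy":0.003,"dz":0,"wx":0,"wy":0,"wz":0,"claw":0.06}
    - {"dx":0,"dy":0,"dz":0.03,"wx":0,"wy":0,"wz":0,"claw":0.06}
    - {"dx":0,"dy":0,"dz":0.015,"wx":0,"wy":0,"wz":0,"claw":0.06}
    - {"dx":0,"dy":0,"dz":0.004,"wx":0,"wy":0,"wz":0,"claw":0.06}
    - {"dx":0,"dy":0,"dz":0.002,"wx":0,"wy":0,"wz":0,"claw":0.06}
    - {"dx":0,"dy":0,"dz":0.001,"wx":0,"wy":0,"wz":0,"claw":0.06}
    - {"dx":0,"dy":0,"dz":0.001,"wx":0,"wy":0,"wz":0,"claw":0.06}
    - {"dx":0,"dy":0,"dz":0,"wx":0,"wy":0,"wz":0,"claw":0.06}

```text
t: 22.75
eef_pos: [0.5695, -0.0623, 0.1056]
tool_rot: [-0.001, 0.734, 0.679, 0.0]
contact_force: [-8.8, -0.7, 19.3]
gripper_width: 0.703
grasp_force: 9.9
```

Request:
drive_tool:
  increments:
    - {"dx":0,"dy":-0.001,"dz":0.001,"wx":0,"wy":0,"wz":0,"claw":0.06}
    - {"dx":0,"dy":-0.001,"dz":0,"wx":0,"wy":0,"wz":0,"claw":0.06}
    - {"dx":0,"dy":0,"dz":0,"wx":0,"wy":0,"wz":0,"claw":0.06}

```text
t: 23.12
eef_pos: [0.5693, -0.0624, 0.1056]
tool_rot: [0.001, 0.734, 0.679, 0.002]
contact_force: [-5.1, -0.0, 22.4]
gripper_width: 0.7
grasp_force: 11.3
```

Request:
drive_tool:
  increments:
    - {"dx":0,"dy":-0.002,"dz":0,"wx":0,"wy":0,"wz":0,"claw":0.06}
    - {"dx":0,"dy":-0.002,"dz":0,"wx":0,"wy":0,"wz":0,"claw":0.06}
    - {"dx":0,"dy":0,"dz":0,"wx":0,"wy":0,"wz":0,"claw":0.06}

```text
t: 23.5
eef_pos: [0.5685, -0.0619, 0.1059]
tool_rot: [0.004, 0.734, 0.679, 0.004]
contact_force: [3.8, -1.0, 12.3]
gripper_width: 0.702
grasp_force: 6.3
```

Request:
drive_tool:
  increments:
    - {"dx":0,"dy":-0.001,"dz":0.001,"wx":0,"wy":0,"wz":0,"claw":0.06}
    - {"dx":0.003,"dy":0,"dz":0,"wx":0,"wy":0,"wz":-0.6,"claw":0.06}
    - {"dx":0.003,"dy":0,"dz":0,"wx":0,"wy":0,"wz":-0.9,"claw":0.06}
    - {"dx":0.003,"dy":0,"dz":0,"wx":0,"wy":0,"wz":-0.9,"claw":0.06}
    - {"dx":0.003,"dy":0,"dz":0,"wx":0,"wy":0,"wz":-0.9,"claw":0.06}
    - {"dx":0.003,"dy":0,"dz":0,"wx":0,"wy":0,"wz":-0.9,"claw":0.06}
    - {"dx":0.003,"dy":0,"dz":0,"wx":0,"wy":0,"wz":-0.9,"claw":0.06}
    - {"dx":0.003,"dy":0,"dz":0,"wx":0,"wy":0,"wz":-0.9,"claw":0.06}
    - {"dx":0.003,"dy":0,"dz":0,"wx":0,"wy":0,"wz":0,"claw":0.06}
    - {"dx":0.002,"dy":0,"dz":0,"wx":0,"wy":0,"wz":0,"claw":0.06}
    - {"dx":0,"dy":0,"dz":0,"wx":0,"wy":0,"wz":0,"claw":0.06}
    - {"dx":0,"dy":0,"dz":0,"wx":0,"wy":0,"wz":0,"claw":0.06}

```text
t: 25.0
eef_pos: [0.5697, -0.0356, 0.1059]
tool_rot: [0.005, 0.698, 0.716, 0.004]
contact_force: [4.2, -0.4, 19.0]
gripper_width: 0.706
grasp_force: 9.7
```

Request:
drive_tool:
  increments:
    - {"dx":0,"dy":0,"dz":-0.004,"wx":0,"wy":0,"wz":0,"claw":0.06}
    - {"dx":0,"dy":0,"dz":-0.01,"wx":0,"wy":0,"wz":0,"claw":0.06}
    - {"dx":0,"dy":0,"dz":-0.02,"wx":0,"wy":0,"wz":0,"claw":0.06}
    - {"dx":0,"dy":0,"dz":-0.02,"wx":0,"wy":0,"wz":0,"claw":0.06}
    - {"dx":0,"dy":0,"dz":0,"wx":0,"wy":0,"wz":0,"claw":0.06}

```text
t: 25.62
eef_pos: [0.5646, -0.0351, 0.1574]
tool_rot: [0.001, 0.698, 0.716, 0.001]
contact_force: [0.2, -0.1, 0.4]
gripper_width: 0.701
grasp_force: 0.0
```

```bash
python3 look.py w8
```

```text
25.625 [ 0.5646 -0.0351  0.1574] toolyaw 1.51
t bottle mid [571.2 -42.7  51. ] yaw -4.4 tilt -0.0 base [522.1 -29.6  83.5] rows 180.4902912621359 277.25728155339806
strip 8136 (array([517.3,  44.4]), array([ 70.7, 117.4]), 1.55, array([500.4,  34.6]))
```

View pics/w8.png

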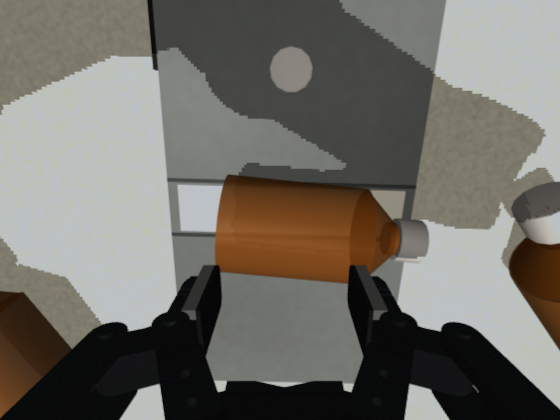

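The wrist view shows the bottle over the strip (rows 185–235), with its body at columns 217–400. It is centred in y but still about −4° off, and the vial is untouched at (291,70). The forward twists barely turn it, so I'll roll back a little with a positive twist, then forward again.

Request:
drive_tool:
  increments:
    - {"dx":0,"dy":0,"dz":0,"wx":0,"wy":0,"wz":5.9,"claw":0.06}
    - {"dx":0.002,"dy":0.007,"dz":0,"wx":0,"wy":0,"wz":0,"claw":0.06}
    - {"dx":0,"dy":0,"dz":0.03,"wx":0,"wy":0,"wz":0,"claw":0.06}
    - {"dx":0,"dy":0,"dz":0.015,"wx":0,"wy":0,"wz":0,"claw":0.06}
    - {"dx":0,"dy":0,"dz":0.004,"wx":0,"wy":0,"wz":0,"claw":0.06}
    - {"dx":0,"dy":0,"dz":0.001,"wx":0,"wy":0,"wz":0,"claw":0.06}
    - {"dx":0,"dy":0,"dz":0.001,"wx":0,"wy":0,"wz":0,"claw":0.06}
    - {"dx":0,"dy":0,"dz":0.001,"wx":0,"wy":0,"wz":0,"claw":0.06}
    - {"dx":0,"dy":0,"dz":0,"wx":0,"wy":0,"wz":0,"claw":0.06}

```text
t: 26.8
eef_pos: [0.5699, -0.0339, 0.1055]
tool_rot: [-0.001, 0.734, 0.679, 0.0]
contact_force: [-10.6, 1.6, 22.7]
gripper_width: 0.705
grasp_force: 11.5
```

Request:
drive_tool:
  increments:
    - {"dx":-0.003,"dy":0,"dz":0,"wx":0,"wy":0,"wz":-0.6,"claw":0.06}
    - {"dx":-0.005,"dy":0,"dz":0,"wx":0,"wy":0,"wz":-1.0,"claw":0.06}
    - {"dx":-0.005,"dy":0,"dz":0,"wx":0,"wy":0,"wz":-1.0,"claw":0.06}
    - {"dx":-0.005,"dy":0,"dz":0,"wx":0,"wy":0,"wz":-1.0,"claw":0.06}
    - {"dx":-0.005,"dy":0,"dz":0,"wx":0,"wy":0,"wz":-1.0,"claw":0.06}
    - {"dx":-0.005,"dy":0,"dz":0,"wx":0,"wy":0,"wz":-1.0,"claw":0.06}
    - {"dx":-0.005,"dy":0,"dz":0,"wx":0,"wy":0,"wz":-1.0,"claw":0.06}
    - {"dx":-0.003,"dy":0,"dz":0,"wx":0,"wy":0,"wz":-0.4,"claw":0.06}
    - {"dx":0,"dy":0,"dz":0,"wx":0,"wy":0,"wz":0,"claw":0.06}
    - {"dx":0,"dy":0,"dz":0,"wx":0,"wy":0,"wz":0,"claw":0.06}

```text
t: 28.05
eef_pos: [0.5713, -0.0708, 0.1057]
tool_rot: [0.001, 0.691, 0.723, 0.001]
contact_force: [-3.2, 0.6, 13.8]
gripper_width: 0.703
grasp_force: 7.2
```

Request:
drive_tool:
  increments:
    - {"dx":0,"dy":0,"dz":-0.004,"wx":0,"wy":0,"wz":0,"claw":0.06}
    - {"dx":0,"dy":0,"dz":-0.01,"wx":0,"wy":0,"wz":0,"claw":0.06}
    - {"dx":0,"dy":0,"dz":-0.02,"wx":0,"wy":0,"wz":0,"claw":0.06}
    - {"dx":0,"dy":0,"dz":-0.02,"wx":0,"wy":0,"wz":0,"claw":0.06}
    - {"dx":0,"dy":0,"dz":0,"wx":0,"wy":0,"wz":0,"claw":0.06}

```text
t: 28.68
eef_pos: [0.5713, -0.0697, 0.1597]
tool_rot: [0.001, 0.691, 0.723, 0.002]
contact_force: [0.7, -0.7, -0.6]
gripper_width: 0.702
grasp_force: 0.0
```

```bash
python3 look.py w9
```

```text
28.675 [ 0.5713 -0.0697  0.1597] toolyaw 2.61
t bottle mid [573.1 -62.3  51. ] yaw 0.45 tilt -0.0 base [523.  -52.7  83. ] rows 159.3 256.2809523809524
strip 6194 (array([503. ,  14.8]), array([69.1, 94.5]), 85.37, array([493.7,  24.3]))
```

Request:
drive_tool:
  increments:
    - {"dx":0,"dy":0,"dz":0,"wx":0,"wy":0,"wz":2.2,"claw":0.06}
    - {"dx":-0.004,"dy":0.001,"dz":0,"wx":0,"wy":0,"wz":0,"claw":0.06}
    - {"dx":0,"dy":0,"dz":0.03,"wx":0,"wy":0,"wz":0,"claw":0.06}
    - {"dx":0,"dy":0,"dz":0.015,"wx":0,"wy":0,"wz":0,"claw":0.06}
    - {"dx":0,"dy":0,"dz":0.005,"wx":0,"wy":0,"wz":0,"claw":0.06}
    - {"dx":0,"dy":0,"dz":0.002,"wx":0,"wy":0,"wz":0,"claw":0.06}
    - {"dx":0,"dy":0,"dz":0.001,"wx":0,"wy":0,"wz":0,"claw":0.06}
    - {"dx":0,"dy":0,"dz":0,"wx":0,"wy":0,"wz":0,"claw":0.06}

```text
t: 29.72
eef_pos: [0.5705, -0.0743, 0.1055]
tool_rot: [-0.0, 0.705, 0.709, -0.0]
contact_force: [-5.4, -1.0, 8.4]
gripper_width: 0.702
grasp_force: 3.9
```

Request:
drive_tool:
  increments:
    - {"dx":0.003,"dy":0,"dz":0,"wx":0,"wy":0,"wz":0,"claw":0.06}
    - {"dx":0.005,"dy":0,"dz":0,"wx":0,"wy":0,"wz":0,"claw":0.06}
    - {"dx":0.005,"dy":0,"dz":0,"wx":0,"wy":0,"wz":0,"claw":0.06}
    - {"dx":0.005,"dy":0,"dz":0,"wx":0,"wy":0,"wz":0,"claw":0.06}
    - {"dx":0.005,"dy":0,"dz":0,"wx":0,"wy":0,"wz":0,"claw":0.06}
    - {"dx":0.005,"dy":0,"dz":0,"wx":0,"wy":0,"wz":0,"claw":0.06}
    - {"dx":0.005,"dy":0,"dz":0,"wx":0,"wy":0,"wz":0,"claw":0.06}
    - {"dx":0.005,"dy":0,"dz":0,"wx":0,"wy":0,"wz":0,"claw":0.06}
    - {"dx":0.004,"dy":0,"dz":0,"wx":0,"wy":0,"wz":0,"claw":0.06}
    - {"dx":0.002,"dy":0,"dz":0,"wx":0,"wy":0,"wz":0,"claw":0.06}
    - {"dx":0,"dy":0,"dz":0,"wx":0,"wy":0,"wz":0,"claw":0.06}
    - {"dx":0,"dy":0,"dz":0,"wx":0,"wy":0,"wz":0,"claw":0.06}

```text
t: 31.22
eef_pos: [0.5702, -0.0297, 0.1056]
tool_rot: [-0.001, 0.705, 0.709, 0.0]
contact_force: [-5.8, 0.9, 9.8]
gripper_width: 0.705
grasp_force: 4.8
```

Request:
drive_tool:
  increments:
    - {"dx":0,"dy":0,"dz":-0.004,"wx":0,"wy":0,"wz":0,"claw":0.06}
    - {"dx":0,"dy":0,"dz":-0.01,"wx":0,"wy":0,"wz":0,"claw":0.06}
    - {"dx":0,"dy":0,"dz":-0.02,"wx":0,"wy":0,"wz":0,"claw":0.06}
    - {"dx":0,"dy":0,"dz":-0.02,"wx":0,"wy":0,"wz":0,"claw":0.06}
    - {"dx":0,"dy":0,"dz":0,"wx":0,"wy":0,"wz":0,"claw":0.06}

```text
t: 31.85
eef_pos: [0.5721, -0.0296, 0.1607]
tool_rot: [0.001, 0.705, 0.71, 0.002]
contact_force: [-0.0, -0.1, 0.8]
gripper_width: 0.7
grasp_force: 0.0
```

```bash
python3 look.py w10
```

```text
31.85 [ 0.5721 -0.0296  0.1607] toolyaw 0.41
t bottle mid [573.1 -39.8  51. ] yaw 0.45 tilt -0.0 base [523.  -26.9  82.4] rows 183.5097087378641 278.5
strip 7055 (array([518.1,  48.8]), array([ 67.7, 103.2]), 0.44, array([505.2,  39.5]))
```

View pics/w10.png

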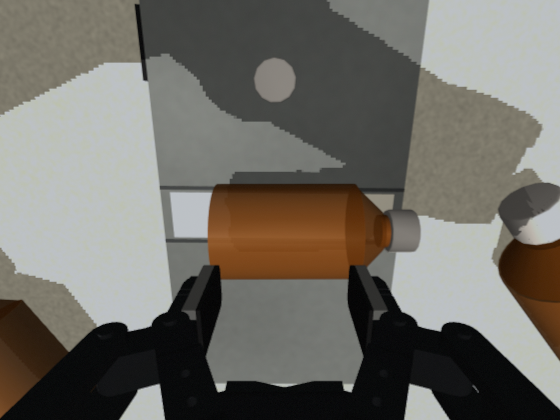

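The bottle lies level over the strip: body at columns 209–385 and rows 184–278, strip at rows 188–240, vial untouched at (275,80). It is within about 1 mm in y, 4 mm in x and 1° of yaw, so I'll retreat and hand in.

Request:
drive_tool:
  increments:
    - {"dx":0,"dy":0,"dz":-0.03,"wx":0,"wy":0,"wz":0,"claw":0.06}
    - {"dx":0,"dy":0,"dz":-0.03,"wx":0,"wy":0,"wz":0,"claw":0.06}
    - {"dx":0,"dy":0,"dz":-0.03,"wx":0,"wy":0,"wz":0,"claw":0.06}
    - {"dx":0,"dy":0,"dz":0,"wx":0,"wy":0,"wz":0,"claw":0.06}
    - {"dx":0,"dy":0,"dz":0,"wx":0,"wy":0,"wz":0,"claw":0.06}

```text
t: 32.52
eef_pos: [0.57, -0.0292, 0.2474]
tool_rot: [-0.001, 0.704, 0.71, -0.0]
contact_force: [-0.5, -0.4, -0.6]
gripper_width: 0.703
grasp_force: 0.0
```

```bash
python3 -c "
from station import *
print(hand_in())"
```

```text
the job is handed in; nothing more can be done
None
```

I rolled the bottle onto the lit strip and handed the job in at 32.5 s of the 61 s; by the last wrist-camera measurement it rests about 1 mm off across the strip, 4 mm off along it and within 1° of parallel, though it slid a few millimetres along its own axis under the fingertips and I rolled it back about 20 mm once to straighten it.

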